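Clamp a watch in the sprung fixture and hold the clamp arm shut

ROBOT

A 6-joint arm with a two-finger parallel gripper is mounted at the origin on the work surface. World frame = base frame: x ahead of the robot, y to its left, z up, the work surface at z = 0. Lengths are in mm, angles in rad, forces in N, time in s.
With the tool pointing down it reaches from about 250 to 775 mm from the base axis. Payload 4 kg.
Tool frame: the origin (TCP) lies on the centre line of the jaws, within the pads' length; the fingertips stand 17 mm ahead of it and the grasp point (between the pads) lies 2 mm behind it; z points along the fingers, y is the line along which they close (so a half turn about z gives the same grasp; the last joint's range is limited). The gripper opens to 85 mm and grips with 20 to 120 N. Pads are 22 mm wide; open, the fingers measure 114 mm over their backs; the gripper's body (76 mm by 85 mm) begins 54 mm behind the grasp point. The pads swing forward as they close: fully open they stand 13 mm farther back than shut.
Start: joints at [-1.426, 0.087, 1.371, -0, 1.684, -0.103], TCP at [134.895, -533.216, 248.341] pointing down, gripper open.
Joint ranges: [-3.1, 3.1], [-0.76, 2.03], [0.27, 2.55], [-1.08, 4.22], [0.17, 2.65], [-2.57, 2.57]. Speed limits (rad/s): [2.79, 2.79, 3.14, 3.14, 3.14, 3.14].

INTERFACE

Orientations are given as a unit quaternion [w, x, y, z].
In Python, from rig import monitor, vision, job, look_for, mark_of gives the robot as it stands. The module is installed in compiled form; this text tells all that it offers.
- The arm moves only by the tool apply_moves, never from a script. Its argument "increments" is one flat list of numbers, 7 for each row, row after row: the turn, a rotation vector about the tool's x, y, z in rad, then the shift along the tool's x, y, z in cm, then the opening, from -1 (shut) to 1 (fully open). A call has 1 to 10 rows; each row shifts and turns the commanded pose from where the row before left it, along the tool's axes as they then stand; what a row does not reach is not made up. A row lasts 1/8 s, in which the tool goes at most 62.5 mm and 10.7 degrees, less where a joint would pass 70% of its speed; a pose out of reach is approached as far as the arm can. A call with a gripper value outside its range is refused whole. The fingers move at their own pace and stop on an object; "force" is the grip in N (left out, the last holds). Time passes only in rows, so rows that do not move let the fingers close. It gives the time, the measured TCP pose, the force, the opening and the grip force at its end, in the units of the state.
- monitor.get_state(): the state, without advancing time (a new reading comes with each control period).
- vision.read_camera(name): name is "side" or "top" or "wrist"; returns (picture, depth): 400x640x3 uint8, blue, green, red; 400x640 float32, mm along the optical axis (not along the pixel's ray), 0 where there is no reading.
- vision.get_calibration(name): a dict with "mtx" (3x3 intrinsics, pixels), "R" (3x3) and "t" (3): a world point X has camera coordinates R X + t. Camera axes: x right, y down, z forward; pixel columns grow to the right and rows downward; lengths in mm; the calibration is good to about 2 mm. A picture is of the moment at which its call begins: read the wrist's pose just before it. get_calibration takes no time and is no camera call; for the wrist camera it gives the pose at the moment of the call.
- job.finish_job(): hands the job in; it is judged then, once.
Trained networks look in the newest picture that a camera, given by its name, has taken for a name from the list of things; names that differ only in an ending like _2 or _b are one class to them, and where a whole thing is asked for, a point or a joint stands for the part that bears it (a point fixed in the world has none). Each returns a list of dicts, best first, with "score" (0 to 1); they miss things now and then, are a little off and sometimes report something else, mostly with a low value. They report only what shows in the picture. A call takes as long as a camera call. They do not tell look-alikes from the thing itself.
- look_for(target, camera): "xyz" ([x, y, z] in mm, in world coordinates, good to about 4 mm: the middle of the surface that is visible of it).
- mark_of(target, camera): "xyz" ([x, y, z] in mm, in world coordinates, good to about 4 mm: a listed point, or the origin of a listed thing).
The state is a dict: "time": time; "q": joint angles; "joint_vel": joint speeds; "tau": joint torques, N m; "tcp_pos": TCP position; "tool_rot": TCP orientation; "wrist_force": force on the tool from outside, world axes, zero at the start; "moment": the same for the moment, N m; "grip_width": finger opening in mm; "gripper_force": force on a finger pad.
Only numpy, scipy, OpenCV 4.12 (cv2) and the standard library are available. Lean on these libraries where they do the work, as an engineer would, in place of code of your own. Each camera call takes 0.05 s, during which the arm holds its last target. There are 200 camera calls.

TASK

Set the steel watch with the white dial flat on the narrow post of the blue clamping fixture, dial up and centred, and let go of it. Then push the red sprung arm by its black knob towards the post until the yellow pawl has clicked past the tooth and dropped back and the rubber pad presses the watch against the pins. The pawl does not lock the arm, so keep holding it there: the program finishes while the robot still holds the arm in; leave the other watch, the tools and the small things on the bench where they are.

Things in the scene. Friction and masses are not known exactly. Their poses are not given: they have to be found in the camera images.
- steel_watch_center (a point): Centre (half-way up) of the loose steel watch to be clamped: a round disc 46 mm in diameter, 15 mm thick, about 90 g, white dial on top, a small brass crown on its side. It starts lying flat, dial up, on a fixed cork round 32 mm in diameter and 20 mm high, so its centre starts 27.5 mm above the table. z is up out of the dial.
- black_watch_center (a point): Centre of another loose watch of the same size, black with a green dial, on a like cork round. Leave it alone.
- seat (a point): Centre of the flat top of the fixture's aluminium post, 24 mm in diameter, 40 mm above the table; a watch on it has its centre 7.5 mm above this point. Axes are the fixture's: z up, x the direction in which the arm presses the watch. The fixture is fixed to the table (blue base plate 120 x 225 mm, 12 mm thick). On the post's +y and -y sides there is room for fingers within 15 mm of x = 0.
- pins (a point): Mid-way between the two upright brass stop pins (6 mm in diameter, tops 52 mm above the table), 47.5 mm above the table. In the seat's axes the pins stand at x = +25.1 mm, y = +14.5 and -14.5 mm. A watch centred on the post is 3.5 mm short of touching them.
- pivot (a point): On the arm's vertical hinge axis, 47.5 mm above the table (the arm's mid-height); at x = -45 mm, y = +90 mm in the seat's axes. It has the fixture's axes and does not turn with the arm.
- knob (a point): Centre of the grip length of the black upright knob at the red arm's free end: a cylinder 18 mm in diameter from 58 to 100 mm above the table, this point 80 mm above the table, 160 mm from the pivot axis. It turns with the arm: -y points from the pivot to the knob, +x is the way the knob is pushed. The arm's bar is 14 mm wide, its top 54.5 mm above the table.
- tension_arm (a joint): Angle of the red arm, rad: 0 at rest (away from the post), growing counter-clockwise from above as the knob is pushed to the post; 0.55 along the fixture's y axis, 0.62 end stop. Springs back by itself: 2.5 N at the knob at rest, 6 N at 0.54, plus 1 N for pad and click. The tooth meets the pawl at 0.28, tops at 0.38, is past by 0.47; hold at about 0.54.
- pawl (a joint): Travel of the yellow sprung pawl slider beside the pivot, m: 0 when dropped, about 0.002 when it rides on the arm's tooth.
- steel_watch: The steel watch; origin at the centre of its underside.
- pad: The arm's sprung rubber-tipped pad, 12 mm in diameter, at the watch's height; origin on the arm's centreline, 90 mm from the pivot; its tip stands 35 mm out along +x, the way it presses. It yields up to 20 mm with 0.4 to 3 N.
- loupe: Small black eye loupe (a cup 38 mm wide, 30 mm high) at the back left. Leave it.
- hammer: Small steel hammer, 185 mm long, at the back of the table. Leave it.
- marker: Black and white marker pen, 140 mm long, at the back. Leave it.
- driver: Blue screwdriver, 130 mm long, near right. Leave it.
- gauge: Brass gauge, a bar 100 mm long, near left. Leave it.
Mind the look-alikes: they are no part of the job. Of the things shaped like the steel_watch, the steel one is meant.

How it is judged (in metres and radians):
On the way, in this order (a step that is already met when the one before it is completed fails the run):
1. the steel watch rests flat on the post, let go, with the arm still at rest (horizontal distance between steel_watch_center and seat below 0.009 m and z of steel_watch_center in the frame of seat between 0.0045 and 0.0105 m and angle between steel_watch_center's own z axis and vertical below 0.12 rad and contact force between the fingers and steel_watch below 0.1 N and value of joint tension_arm below 0.1 rad), for 0.2 s.
2. the arm is pushed past the click with the watch on the post (horizontal distance between steel_watch_center and seat below 0.009 m and z of steel_watch_center in the frame of seat between 0.0045 and 0.0105 m and angle between steel_watch_center's own z axis and vertical below 0.12 rad and value of joint tension_arm above 0.48 rad), for 0.2 s.
At the end, for the whole second after the job is handed in: The steel watch lies flat (within 7 degrees) on the post, within 9 mm of its axis, not touched by the fingers and pressed by the pad with over 0.4 N; the arm stands still past 0.48 rad with the pawl dropped (under 0.9 mm), held there by the robot with over 1.5 N (all of step 2 and value of joint pawl below 0.0009 m and velocity of joint tension_arm between -0.05 and 0.05 rad/s and contact force between any of the fingers, the arm and tension_arm above 1.5 N and contact force between pad and steel_watch above 0.4 N and contact force between the fingers and steel_watch below 0.1 N); the arm keeps its last pose, push and grip.
It fails at once if the other watch, a tool or a small thing on the bench is moved by more than 20 mm (distance of any of black_watch_center, loupe, hammer, marker, driver, gauge from where it was at the start of the episode above 0.02 m).
It also fails if it takes over 45 s, if anything falls off the work surface, if the arm or the gripper's body presses on something with over 40 N, if the wrist force passes 120 N, or if a joint passes its speed limit or range.

## Working session

There is one attempt and no reset: what is moved stays moved. The work goes in short steps, Python scripts to look and compute and a tool call to move; the robot and the scene stay as the last step left them, time stands still between calls to the robot, and variables do not carry over. Pictures are saved under pics/ and viewed, at most 10 in all, crops included, and the job is handed in when it is done.

Besides the shell and the picture viewer there is one more tool, called after "Call:" by a JSON object that holds its "method" and its "body", one argument or row to a line. apply_moves: Moves the arm, as the interface text tells. Its arguments: {"type":"object","properties":{"increments":{"type":"array"},"force":{"type":"number"}},"required":["increments"]}

```bash
mkdir -p pics
python3 - <<'E'
from rig import monitor, vision, look_for, mark_of
import cv2, numpy as np
s=monitor.get_state(); print({k:np.round(v,3).tolist() for k,v in s.items()})
for c in ["top","side"]:
    p,d=vision.read_camera(c); cv2.imwrite(f"pics/{c}0.png",p)
    for n in ["steel_watch_center","seat","pins","pivot","knob"]:
        print(c,n,[(np.round(r["xyz"]).tolist(),round(r["score"],2)) for r in mark_of(n,c)][:3])
E
```

```text
{'time': 0.0, 'q': [-1.426, 0.088, 1.372, 0.0, 1.684, -0.103], 'joint_vel': [-0.0, 0.001, -0.0, -0.0, -0.001, -0.001], 'tau': [0.001, -35.186, -31.327, -0.0, 0.011, 0.0], 'tcp_pos': [134.823, -532.727, 247.106], 'tool_rot': [-0.001, 0.992, 0.124, -0.0], 'wrist_force': [-0.592, -0.746, -0.094], 'moment': [0.059, 0.001, -0.073], 'gripper_force': 0.0, 'grip_width': 85.166}
top steel_watch_center [([558.0, -412.0, 5.0], 0.7), ([524.0, -210.0, 6.0], 0.63), ([618.0, -199.0, 10.0], 0.58)]
top seat [([623.0, 215.0, 39.0], 0.96)]
top pins [([650.0, 216.0, 45.0], 0.66)]
top pivot [([594.0, 319.0, 50.0], 0.98)]
top knob [([490.0, 192.0, 80.0], 0.7)]
side steel_watch_center [([527.0, -212.0, 8.0], 0.8), ([589.0, -296.0, 29.0], 0.69), ([562.0, -410.0, 8.0], 0.61)]
side seat [([627.0, 216.0, 43.0], 0.67)]
side pins [([646.0, 218.0, 51.0], 0.8)]
side pivot [([591.0, 312.0, 50.0], 0.9)]
side knob [([492.0, 195.0, 77.0], 0.73)]
```

View pics/top0.png

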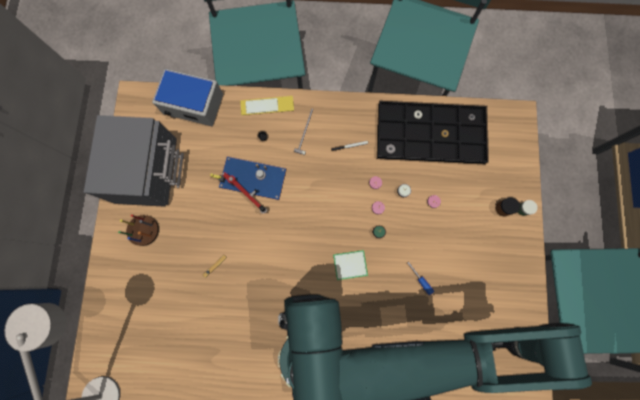

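View pics/side0.png

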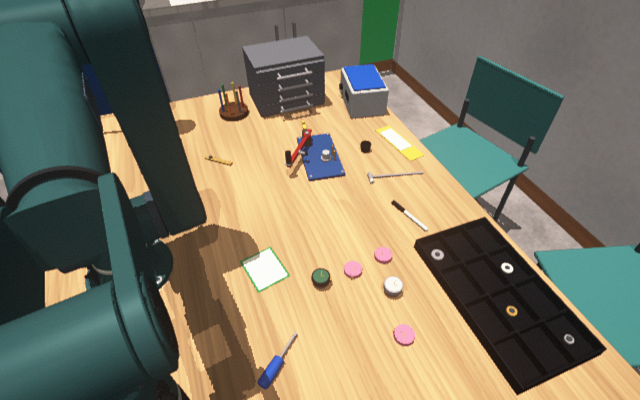

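Top view (up = +x, left = +y). Round watch-like candidates are a white dial at (404,190), a green dial at (379,231), bare pink discs at (375,182), (378,208) and (434,201), and parts in the tray at (418,114) and (391,148). The fixture is at (253,180), with its knob at (266,209). The disc at (404,190) fits, because it is steel with a white dial and raised on a cork. I'll confirm that in a crop.

```bash
cat > h.py <<'E'
from rig import monitor, vision, look_for, mark_of
import cv2, numpy as np
def cloud(c):
    cal=vision.get_calibration(c); p,d=vision.read_camera(c)
    v,u=np.mgrid[:400,:640]; K=cal["mtx"]
    X=np.stack([(u-K[0,2])/K[0,0]*d,(v-K[1,2])/K[1,1]*d,d],-1)
    W=(X-np.asarray(cal["t"]).ravel())@np.asarray(cal["R"])
    W[d==0]=np.nan
    return p,W
E
python3 - <<'E'
from h import *
p,W=cloud("top")
a=cv2.resize(p[165:250,350:450],None,fx=5,fy=5,interpolation=cv2.INTER_CUBIC)
cv2.imwrite("pics/crop.png",a)
m=(W[...,2]>20)&(W[...,2]<60)
n,l,st,ce=cv2.connectedComponentsWithStats(m.astype(np.uint8))
for v,u in((190,404),(231,379)):
    k=l[v,u]; q=W[l==k]; print((u,v),st[k],np.median(q,0).round(1),(np.min(q,0)).round(1),np.max(q,0).round(1))
hsv=cv2.cvtColor(p,cv2.COLOR_BGR2HSV)
b=(cv2.inRange(hsv,(105,120,30),(125,255,255))>0)&(W[...,2]<25)
b[:,:200]=0;b[:,300:]=0;b[:140]=0;b[220:]=0
q=W[b][:,:2].astype(np.float32); print(cv2.minAreaRect(q),np.nanmedian(W[b][:,2]))
for u,v in((260,174),(266,209)): print(W[v-1:v+2,u-1:u+2].reshape(-1,3).round().tolist())
E
```

```text
(404, 190) [398 184  13  13 137] [ 590.8 -301.6   34.9] [ 569.1 -323.4   23.7] [ 611.5 -279.6   41.8]
(379, 231) [373 225  13  13 141] [ 439.1 -217.    34.6] [ 417.3 -238.9   23.2] [ 460.6 -195.5   41.9]
((611.2074584960938, 244.48854064941406), (217.40005493164062, 112.1649398803711), 80.96580505371094) 11.32584467643752
[[621.0, 216.0, 42.0], [621.0, 212.0, 43.0], [622.0, 209.0, 40.0], [619.0, 217.0, 37.0], [618.0, 212.0, 42.0], [619.0, 209.0, 39.0], [613.0, 215.0, 44.0], [615.0, 212.0, 40.0], [614.0, 208.0, 43.0]]
[[493.0, 181.0, 64.0], [493.0, 178.0, 62.0], [504.0, 183.0, -1.0], [489.0, 180.0, 66.0], [491.0, 179.0, 52.0], [500.0, 182.0, 3.0], [486.0, 181.0, 60.0], [487.0, 178.0, 57.0], [497.0, 183.0, -3.0]]
```

View pics/crop.png

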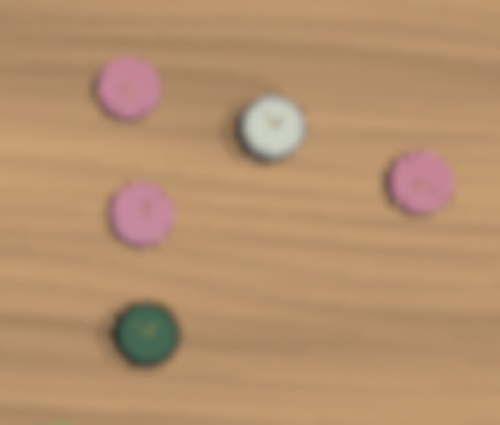

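The crop confirms it: the steel watch with the white dial is at crop (270,127), which is world (591,-302) with its top at 35 mm. The green-dial one at crop (147,333) is the other watch. Fixture yaw is about -9°. I'll turn the jaws to the fixture's y axis and approach.

Call:
{"method": "apply_moves", "body": {
  "increments": [0, 0, 0.135, 0, 0, 0, 1, 0, 0, 0.135, 0, 0, 0, 1, 0, 0, 0.136, 0, 0, 0, 1, 0, 0, 0, 3, -2.2, 0.3, 1, 0, 0, 0, 4.5, -3.3, 0.5, 1, 0, 0, 0, 4.5, -3.3, 0.5, 1, 0, 0, 0, 4.5, -3.3, 0.5, 1, 0, 0, 0, 4.5, -3.3, 0.5, 1, 0, 0, 0, 4.5, -3.3, 0.5, 1, 0, 0, 0, 4.5, -3.3, 0.5, 1]
}}

```text
time: 1.9
tcp_pos: [467.4, -362.3, 215.4]
tool_rot: [0.0, 0.997, -0.079, 0.0]
wrist_force: [-0.5, -1.0, 0.5]
grip_width: 85.3
gripper_force: 0.0
```

Call:
{"method": "apply_moves", "body": {
  "increments": [0, 0, 0, 4.5, -3.3, 0.5, 1, 0, 0, 0, 4, -2.9, 1, 1, 0, 0, 0, 3, -1.8, 1.5, 1, 0, 0, 0, 0, 0, 0, 1, 0, 0, 0, 0, 0, 0, 1],
  "force": 30
}}

```text
time: 2.52
tcp_pos: [591.6, -302.6, 185.3]
tool_rot: [0.0, 0.997, -0.079, -0.0]
wrist_force: [-0.4, -0.1, 0.6]
grip_width: 85.4
gripper_force: 0.0
```

```bash
cat >> h.py <<'E'
def tool():
    s=monitor.get_state(); w,x,y,z=s["tool_rot"]
    from scipy.spatial.transform import Rotation as R
    return s,R.from_quat([x,y,z,w]).as_matrix()
E
python3 - <<'E'
from h import *
s,R=tool(); print(s["time"],s["tcp_pos"],R.round(3).tolist(),np.round(s["q"],2))
p,W=cloud("wrist"); cv2.imwrite("pics/w1.png",p)
m=(W[...,2]>28)&(W[...,2]<45)
n,l,st,ce=cv2.connectedComponentsWithStats(m.astype(np.uint8))
for k in range(1,n):
    if st[k][4]>300: q=W[l==k]; print(st[k],np.median(q,0).round(1),cv2.minEnclosingCircle(q[:,:2].astype(np.float32)))
E
```

```text
2.525 [ 591.63520441 -302.6208296   185.30291297] [[0.988, -0.158, -0.001], [-0.158, -0.988, -0.0], [-0.001, 0.0, -1.0]] [-0.56  0.36  1.17 -0.    1.61  1.17]
[ 148    0  406   67 4574] [ 712.3 -312.3   33.3] ((730.930419921875, -348.0111389160156), 149.69589233398438)
[ 290  168   55   54 2278] [ 591.2 -299.4   35.1] ((591.23095703125, -299.6124267578125), 24.171823501586914)
[232 335  46  32 761] [ 451.8 -211.7   34.6] ((442.65472412109375, -213.07968139648438), 23.121137619018555)
```

View pics/w1.png

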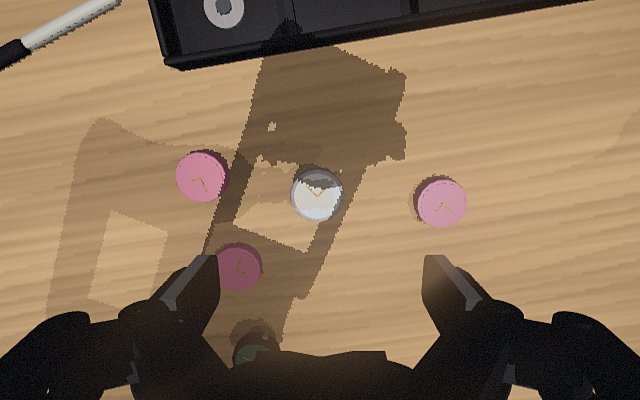

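Wrist picture: the watch is at (317,194), between the open fingers at (200,270) and (440,270). The crown doesn't show at this scale, so I'll enlarge.

Run:
```python
import cv2
p=cv2.imread("pics/w1.png")[158:230,280:355]
cv2.imwrite("pics/w1c.png",cv2.resize(p,None,fx=7,fy=7,interpolation=cv2.INTER_CUBIC))
```

```text
(no output)
```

View pics/w1c.png

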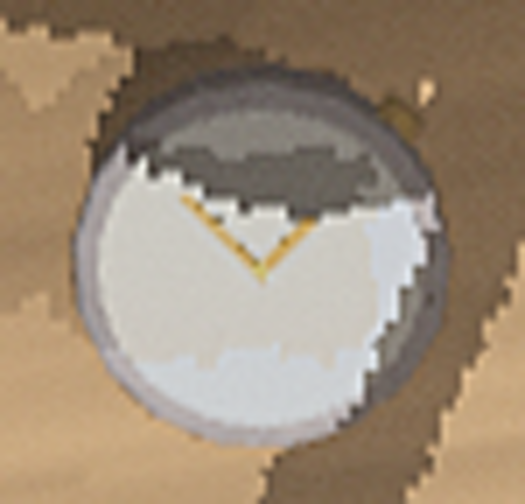

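The brass crown is at crop (402,115), 45° up-right of the centre (262,258). I'll turn the tool 0.775 rad so its x axis points at the crown. The jaws then clear the crown, and on the post it ends up between the pins.

Call:
{"method": "apply_moves", "body": {
  "increments": [0, 0, 0, -0.1, -0.25, 1, 1, 0, 0, 0.155, 0, 0, 2, 1, 0, 0, 0.155, 0, 0, 2, 1, 0, 0, 0.155, 0, 0, 2, 1, 0, 0, 0.155, 0, 0, 2, 1, 0, 0, 0.155, 0, 0, 2, 1, 0, 0, 0, 0, 0, 2, 1, 0, 0, 0, 0, 0, 1.8, 1, 0, 0, 0, 0, 0, 1.0, 1, 0, 0, 0, 0, 0, 0.5, 1],
  "force": 30
}}

```text
time: 3.82
tcp_pos: [591.2, -299.7, 21.6]
tool_rot: [-0.0, 0.893, -0.45, -0.0]
wrist_force: [0.6, 0.2, 0.2]
grip_width: 85.5
gripper_force: 0.0
```

Call:
{"method": "apply_moves", "body": {
  "increments": [0, 0, 0, 0, 0, 0, 1, 0, 0, 0, 0, 0, 0, -0.1, 0, 0, 0, 0, 0, 0, -0.1, 0, 0, 0, 0, 0, 0, -0.1, 0, 0, 0, 0, 0, 0, -0.1, 0, 0, 0, 0, 0, 0, -0.1, 0, 0, 0, 0, 0, 0, -0.1, 0, 0, 0, 0, 0, 0, -0.1],
  "force": 30
}}

```text
time: 4.82
tcp_pos: [591.9, -300.0, 23.3]
tool_rot: [0.0, 0.893, -0.45, 0.001]
wrist_force: [-0.0, 0.9, 4.3]
grip_width: 45.1
gripper_force: 31.1
```

Call:
{"method": "apply_moves", "body": {
  "increments": [0, 0, 0, 0, 0, -1.5, -0.1, 0, 0, 0, 0, 0, -4, -0.1, 0, 0, 0, 0, 0, -4, -0.1, 0, 0, -0.155, 0, 0, -2, -0.1, 0, 0, -0.155, 0, 0, -2, -0.1, 0, 0, -0.155, 0, 0, -2, -0.1, 0, 0, -0.155, 0, 0, -1.5, -0.1, 0, 0, -0.155, 0, 0, -1, -0.1, 0, 0, 0, -0.6, -3, 0, -0.1, 0, 0, 0, -1, -4.4, 0, -0.1]
}}

```text
time: 6.08
tcp_pos: [586.7, -224.2, 201.7]
tool_rot: [-0.0, 0.997, -0.08, -0.001]
wrist_force: [-0.0, 0.6, -1.3]
grip_width: 44.7
gripper_force: 31.0
```

Call:
{"method": "apply_moves", "body": {
  "increments": [0, 0, 0, -1.1, -5, 0, -0.1, 0, 0, 0, -1.1, -5, 0, -0.1, 0, 0, 0, -1.1, -5, 0, -0.1, 0, 0, 0, -1.1, -5, 0, -0.1, 0, 0, 0, -1.1, -5, 0, -0.1, 0, 0, 0, -1.1, -5, 0, -0.1, 0, 0, 0, -1.1, -5, 0, -0.1, 0, 0, 0, -1.1, -5, 0, -0.1, 0, 0, 0, -0.6, -3, 0, -0.1, 0, 0, 0, 0, 0, 0, -0.1]
}}

```text
time: 7.32
tcp_pos: [561.2, 217.4, 201.7]
tool_rot: [0.0, 0.997, -0.077, -0.001]
wrist_force: [-0.2, -0.2, -0.8]
grip_width: 44.8
gripper_force: 31.1
```

Run:
```python
from h import *
s,R=tool(); print(s["time"],s["tcp_pos"].round(1),R.round(3).tolist(),np.round(s["q"],2),s["grip_width"])
p,W=cloud("wrist"); cv2.imwrite("pics/w2.png",p); np.save("w2.npy",W)
for n in ["seat","pins","pivot","knob","steel_watch_center","pad"]:
    print(n,[(np.round(r["xyz"],1).tolist(),round(r["score"],2)) for r in mark_of(n,"wrist")][:2])
```

```text
7.325 [561.2 217.4 201.7] [[0.988, -0.154, -0.002], [-0.154, -0.988, -0.0], [-0.002, 0.001, -1.0]] [0.28 0.22 1.32 0.   1.61 2.  ] 44.838484392019865
seat [([621.2, 211.5, 40.0], 0.72)]
pins [([647.4, 215.3, 48.1], 0.71)]
pivot [([592.0, 312.2, 48.9], 0.64)]
knob []
steel_watch_center [([561.8, 213.0, 208.6], 0.73)]
pad [([534.7, 246.4, 48.5], 0.66)]
```

View pics/w2.png

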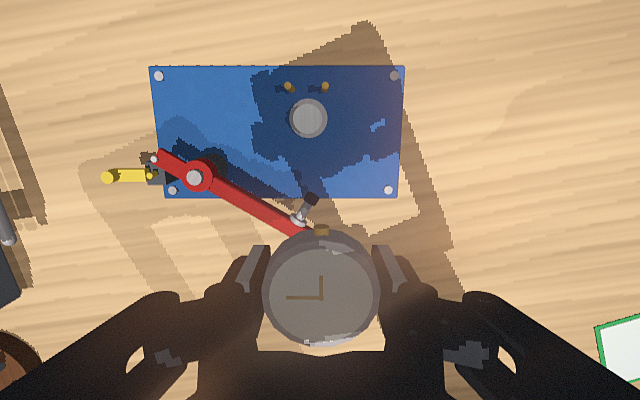

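The watch is held at (320,290) with its crown facing forward. The post is at (308,118), the pins at (288,87) and (325,87), and the hinge cap at (195,177). Next I'll refine the post centre, yaw and watch offset from this same frame.

Run:
```python
from h import *
p=cv2.imread("pics/w2.png"); W=np.load("w2.npy")
def circ(m,u,v):
    n,l,_,_=cv2.connectedComponentsWithStats(m.astype(np.uint8)); q=W[l==l[v,u]]
    return len(q),np.median(q,0).round(1),cv2.minEnclosingCircle(q[:,:2].astype(np.float32)),np.nanpercentile(q[:,2],[5,95])
print("post",circ((W[...,2]>34)&(W[...,2]<46),308,118))
hsv=cv2.cvtColor(p,cv2.COLOR_BGR2HSV)
b=(cv2.inRange(hsv,(100,100,20),(125,255,255))>0)&(W[...,2]<20)&(W[...,2]>6); b[230:]=0
b=cv2.morphologyEx(b.astype(np.uint8),cv2.MORPH_OPEN,np.ones((3,3)))>0
r=cv2.minAreaRect(W[b][:,:2].astype(np.float32)); print("plate",r)
print("hinge",W[175:180,193:198].reshape(-1,3).mean(0).round(1))
m=(W[...,2]>198)&(W[...,2]<230); g=np.zeros_like(m); g[225:350,258:382]=1; m&=g
n,l,_,_=cv2.connectedComponentsWithStats(m.astype(np.uint8)); q=W[l==l[270,300]]
print("watch z",np.percentile(q[:,2],[10,50,90]))
A=np.c_[q[:,:2],np.ones(len(q))]; k=np.abs(q[:,2]-np.median(q[:,2]))<3; print("plane",np.linalg.lstsq(A[k],q[k,2],rcond=None)[0][:2])
for px in ((262,290),(379,290),(320,345),(320,238)):print(px,W[px[1],px[0]].round(1))
# rim ellipse centre by ray at plane z of top
cal=vision.get_calibration("wrist");K=cal["mtx"];Rc=np.asarray(cal["R"]);t=np.asarray(cal["t"]).ravel()
def ray(u,v,z):
    d=Rc.T@np.linalg.inv(K)@[u,v,1]; o=-Rc.T@t; return (o+d*(z-o[2])/d[2]).round(1)
zt=np.median(q[:,2]); 
for px in ((262,290),(379,290),(320,290),(320,346),(320,232)):print(px,ray(*px,zt))
print("post ray",ray(308,118,40),"pins",ray(288,85,52),ray(325,85,52),"hinge",ray(195,177,60))
```

```text
post (689, array([622.8, 219.3,  39.9]), ((622.7003784179688, 219.35643005371094), 11.986823081970215), array([38.68121539, 41.14229358]))
plate ((612.3493041992188, 248.57891845703125), (223.93202209472656, 118.1008529663086), 81.19304656982422)
hinge [592.3 313.7  61.8]
watch z [209.77658733 213.42170781 214.28966355]
plane [-0.00981517  0.00336898]
(262, 290) [565.4 239.4 212.8]
(379, 290) [558.8 196.  213.1]
(320, 345) [539.  221.4 213.8]
(320, 238) [582.  214.8 211.2]
(262, 290) [566.6 236.1 213.4]
(379, 290) [559.6 192.7 213.4]
(320, 290) [563.2 214.6 213.4]
(320, 346) [539.  218.5 213.4]
(320, 232) [585.9 210.9 213.4]
post ray [624.6 214.8  40. ] pins [651.4 225.4  52. ] [646.9 197.3  52. ] hinge [593.9 311.3  60. ]
```

Run:
```python
from h import *
s,R=tool(); print(s["time"],s["tcp_pos"].round(1),R.round(4).tolist(),np.abs(s["joint_vel"]).max())
p,W=cloud("wrist")
n,l,_,_=cv2.connectedComponentsWithStats(((W[...,2]>34)&(W[...,2]<46)).astype(np.uint8)); q=W[l==l[118,308]]
print(cv2.minEnclosingCircle(q[:,:2].astype(np.float32)), np.nanmean(W[285:295,262:380].reshape(-1,3),0),W[290,[264,378]].round(1))
b=cv2.inRange(cv2.cvtColor(p,cv2.COLOR_BGR2HSV),(100,100,20),(125,255,255)); b[230:]=0
print(cv2.minAreaRect(W[(b>0)&(W[...,2]<20)&(W[...,2]>6)][:,:2].astype(np.float32)), W[175:180,193:198].reshape(-1,3).mean(0).round(1))
```

```text
7.675 [562.4 214.2 202.3] [[0.9872, -0.1593, -0.0], [-0.1593, -0.9872, -0.0003], [0.0, 0.0003, -1.0]] 0.0036685575004627153
((622.6857299804688, 219.3018035888672), 11.917536735534668) [563.76490611 214.30513352 214.21298767] [[566.5 235.4 213.4]
 [559.9 193.1 213.8]]
((612.4757080078125, 248.55845642089844), (223.70960998535156, 119.05765533447266), 81.34284973144531) [594.  310.7  61.4]
```

Call:
{"method": "apply_moves", "body": {
  "increments": [0, 0, 0, 3, -0.7, 0, -0.1, 0, 0, 0, 2.8, -0.7, 1, -0.1, 0, 0, 0, 0, 0, 3, -0.1, 0, 0, 0, 0, 0, 3, -0.1, 0, 0, 0, 0, 0, 3, -0.1, 0, 0, 0, 0, 0, 2, -0.1, 0, 0, 0, 0, 0, 1.2, -0.1, 0, 0, 0, 0, 0, 0, -0.1, 0, 0, 0, 0, 0, 0, -0.1]
}}

```text
time: 8.85
tcp_pos: [622.6, 220.2, 71.9]
tool_rot: [-0.0, 0.997, -0.079, 0.001]
wrist_force: [0.5, 0.5, -0.3]
grip_width: 45.2
gripper_force: 31.1
```

Run:
```python
from h import *
s,R=tool(); print(s["time"],s["tcp_pos"].round(1),R.round(3).tolist(),np.round(s["q"],2),s["grip_width"])
p,W=cloud("wrist"); cv2.imwrite("pics/w3.png",p); np.save("w3.npy",W)
```

```text
8.85 [622.6 220.2  71.9] [[0.988, -0.157, 0.003], [-0.157, -0.988, 0.001], [0.003, -0.001, -1.0]] [ 0.25  0.42  1.32 -0.    1.4   1.98] 45.20703213343233
```

View pics/w3.png

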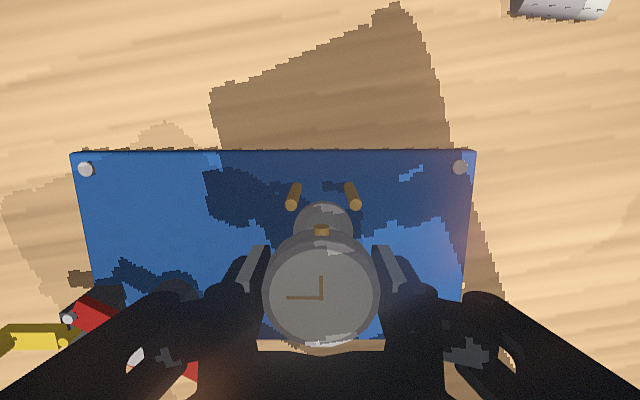

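The pins are at (292,200) and (355,200), the far edge of the post is at (323,205), and the watch is at (320,290) with its crown between the pins.

Run:
```python
from h import *
W=np.load("w3.npy"); p=cv2.imread("pics/w3.png"); s,R=tool(); T=s["tcp_pos"]; print(T.round(1))
R0=np.array([[.988,-.157],[-.157,-.988]]); T0=np.array([622.6,220.2])
L=lambda X:((X[...,:2]-T0)@R0).round(1)   # tool-frame xy
z=W[...,2]
m=(z>35)&(z<44); m[:195]=0; m[235:]=0; m[:,300:346]&=True; m[:,:297]=0; m[:,349:]=0
q=W[m]; l=L(q); 
# upper boundary circle fit, r=12
from scipy.optimize import least_squares
cols=[]
for u in range(300,347):
    v=np.where(m[:,u])[0]
    if len(v): cols.append(L(W[v[0]+1,u]))
c=np.array(cols); f=least_squares(lambda a:np.hypot(*(c-a).T)-12,[0,0],loss="soft_l1"); print("post tool xy",f.x.round(1),f.cost,len(q))
hsv=cv2.cvtColor(p,cv2.COLOR_BGR2HSV); g=cv2.inRange(hsv,(8,90,60),(30,255,255))>0
for a,b in((283,303),(345,365)):
    k=g&(z>40)&(z<56); k[:,:a]=0;k[:,b:]=0;k[:180]=0;k[214:]=0
    print("pin",k.sum(),np.median(L(W[k]),0),np.median(z[k]))
w=L(W[290,262:380]); print("watch y",w[[2,-3]],z[290,[264,377]]); w=L(W[235:350,320]); print("x",w[[8,-5]],z[[243,345],320])
```

```text
[622.6 220.3  72.1]Traceback (most recent call last):
  File "<stdin>", line 14, in <module>
    return func(*args, **kwargs)
    raise ValueError("Residuals are not finite in the initial point.")
ValueError: Residuals are not finite in the initial point.
```

Run:
```python
from h import *
from scipy.optimize import least_squares
W=np.load("w3.npy"); p=cv2.imread("pics/w3.png"); z=W[...,2]
L=lambda X:((X[...,:2]-[622.6,220.2])@np.array([[.988,-.157],[-.157,-.988]])).round(1)
print("col323",[(v,L(W[v,323]).tolist(),round(float(z[v,323]),1)) for v in range(196,236,4)])
m=(z>36)&(z<44); c=[]
for u in range(304,343):
    v=np.where(m[195:225,u])[0]
    if len(v): c.append(L(W[195+v[0]+1,u]))
c=np.array(c); c=c[np.isfinite(c).all(1)]
f=least_squares(lambda a:np.hypot(*(c-a).T)-12,[0,0],loss="soft_l1"); print("post",f.x.round(1),f.cost,len(c))
for a,b in((283,303),(345,365)):
    k=(z>42)&(z<54); k[:,:a]=0;k[:,b:]=0;k[:180]=0;k[214:]=0
    print("pin",k.sum(),np.median(L(W[k]),0) if k.any() else 0)
print("watch",L(W[290,[266,376]]),z[290,[266,376]],L(W[[250,344],300]))
```

```text
col323 [(196, [20.0, 1.0], 12.2), (200, [17.7, 1.0], 12.0), (204, [16.9, 1.0], 18.1), (208, [14.4, 1.0], 17.1), (212, [12.5, 1.0], 18.6), (216, [12.3, 0.9], 25.6), (220, [12.0, 0.9], 31.6), (224, [23.7, 0.6], 73.9), (228, [23.5, 0.6], 77.9), (232, [22.3, 0.6], 79.0)]
post [14.4 -8.4] 9.324392510804257 18
pin 189 [ 26.2 -13.5]
pin 193 [26.5 14.8]
watch [[  0.6 -20.9]
 [  0.7  20.4]] [82.84472845 83.12381178] [[ 16.9  -7.8]
 [-86.3 -14.3]]
```

The watch sits within about 1 mm of the post axis. Lowering.

Call:
{"method": "apply_moves", "body": {
  "increments": [0, 0, 0, 0, 0.05, 1, -0.1, 0, 0, 0, 0, 0, 0.8, -0.1, 0, 0, 0, 0, 0, 0.5, -0.1, 0, 0, 0, 0, 0, 0.3, -0.1, 0, 0, 0, 0, 0, 0.1, -0.1, 0, 0, 0, 0, 0, 0, -0.1, 0, 0, 0, 0, 0, 0, -0.1]
}}

```text
time: 9.78
tcp_pos: [621.7, 219.5, 43.5]
tool_rot: [-0.0, 0.997, -0.079, 0.0]
wrist_force: [0.3, -0.0, -1.3]
grip_width: 45.2
gripper_force: 31.2
```

Call:
{"method": "apply_moves", "body": {
  "increments": [0, 0, 0, 0, 0, 0.05, -0.1, 0, 0, 0, 0, 0, 0.03, -0.1, 0, 0, 0, 0, 0, 0, -0.1]
}}

```text
time: 10.15
tcp_pos: [621.8, 219.5, 43.2]
tool_rot: [-0.0, 0.997, -0.079, 0.0]
wrist_force: [-1.1, -0.3, 3.4]
grip_width: 45.2
gripper_force: 31.3
```

Contact is made: 3.4 N upward. Opening and retreating straight up.

Call:
{"method": "apply_moves", "body": {
  "increments": [0, 0, 0, 0, 0, 0, 0.2, 0, 0, 0, 0, 0, 0, 0.4, 0, 0, 0, 0, 0, 0, 0.6, 0, 0, 0, 0, 0, 0, 0.6, 0, 0, 0, 0, 0, 0, 0.6, 0, 0, 0, 0, 0, -1, 0.6, 0, 0, 0, 0, 0, -3, 0.6, 0, 0, 0, 0, 0, -5, 0.6, 0, 0, 0, 0, 0, -5, 0.6, 0, 0, 0, 0, 0, -1, 0.6]
}}

```text
time: 11.4
tcp_pos: [623.8, 220.1, 199.5]
tool_rot: [-0.002, 0.997, -0.079, 0.005]
wrist_force: [1.1, -0.2, 0.3]
grip_width: 68.3
gripper_force: 0.0
```

Call:
{"method": "apply_moves", "body": {
  "increments": [0, 0, 0, -4, 0, 0, 0.6, 0, 0, 0, -4, 0, 0, -0.5, 0, 0, 0, 0, 0, 0, -1, 0, 0, 0, 0, 0, 0, -1, 0, 0, 0, 0, 0, 0, -1]
}}

```text
time: 12.02
tcp_pos: [543.4, 231.9, 192.3]
tool_rot: [0.0, 0.997, -0.079, 0.0]
wrist_force: [-0.7, -0.4, 0.7]
grip_width: -0.1
gripper_force: 0.0
```

Run:
```python
from h import *
s,R=tool(); print(s["time"],s["tcp_pos"].round(1),np.round(s["q"],2),s["grip_width"])
p,W=cloud("wrist"); cv2.imwrite("pics/w4.png",p); np.save("w4.npy",W)
for n in ["knob","pins","steel_watch_center","pivot"]:
    print(n,[(np.round(r["xyz"],1).tolist(),round(r["score"],2)) for r in mark_of(n,"wrist")][:2])
```

```text
12.025 [543.4 231.9 192.3] [ 0.31  0.19  1.36 -0.    1.59  2.04] -0.07525620129044842
knob []
pins [([647.3, 219.2, 44.8], 0.85)]
steel_watch_center []
pivot [([591.9, 309.9, 46.9], 0.89)]
```

View pics/w4.png

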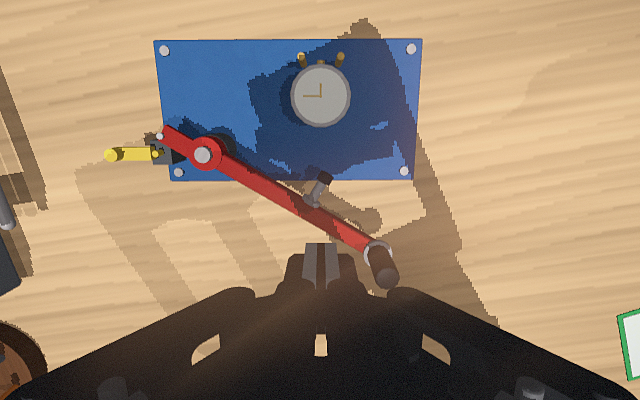

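The watch lies flat on the post at (321,95), against the pins at (302,57) and (340,57). The hinge cap is at (203,156) and the knob top at (388,278). Plan: grip the knob with the jaws along its tangent, then swing about the pivot. First I'll measure these points.

Run:
```python
from h import *
p,W=cloud("wrist"); z=W[...,2]; s,R=tool(); T=s["tcp_pos"]; print(T.round(1),R.round(3).tolist())
def comp(m,u,v):
    n,l,_,_=cv2.connectedComponentsWithStats(m.astype(np.uint8)); q=W[l==l[v,u]] if l[v,u] else np.zeros((1,3)); return len(q),np.median(q,0).round(1),cv2.minEnclosingCircle(q[:,:2].astype(np.float32))
print("watch",comp((z>51)&(z<60),321,95)); print("knob",comp((z>94)&(z<106),388,278)); print("hinge",comp((z>59)&(z<70),203,156))
S=np.array([622.6,219.4]);a=np.deg2rad(-9); Rf=np.array([[np.cos(a),-np.sin(a)],[np.sin(a),np.cos(a)]])
P=S+Rf@[-45,90]; 
for th in(0,.54): print("model",P.round(1),th,(P+160*np.array([np.cos(a-np.pi/2-.55+th),np.sin(a-np.pi/2-.55+th)])).round(1))
```

```text
[542.9 232.  192.3] [[0.987, -0.158, -0.0], [-0.158, -0.987, -0.0], [-0.0, 0.0, -1.0]]
watch (3062, array([620.5, 220.1,  55.2]), ((620.3870239257812, 220.09564208984375), 23.14838409423828))
knob (513, array([490.3, 193.5, 100. ]), ((488.6788330078125, 193.0677947998047), 9.276405334472656))
hinge (219, array([591.9, 314.7,  61.7]), ((591.89794921875, 315.0130920410156), 6.30232048034668))
model [592.2 315.3] 0 [488.3 193.7]
model [592.2 315.3] 0.54 [565.6 157.6]
```

Call:
{"method": "apply_moves", "body": {
  "increments": [0, 0, 0, -2.4, 2.35, 0, 0, 0, 0, 0, -2.35, 2.3, 0, 0, 0, 0, -0.146, 0, 0, 0.8, 0, 0, 0, -0.146, 0, 0, 0.8, 0, 0, 0, -0.146, 0, 0, 0.8, 0, 0, 0, -0.146, 0, 0, 0.8, 0, 0, 0, -0.146, 0, 0, 0.6, 0, 0, 0, -0.146, 0, 0, 0.6, 0, 0, 0, -0.147, 0, 0, 0, 0, 0, 0, 0, 0, 0, 0, 0],
  "force": 25
}}

```text
time: 13.58
tcp_pos: [488.4, 193.6, 148.4]
tool_rot: [0.0, 0.908, 0.418, -0.0]
wrist_force: [0.1, 0.1, 1.1]
grip_width: 42.5
gripper_force: 0.0
```

Call:
{"method": "apply_moves", "body": {
  "increments": [0, 0, 0, 0, 0, 0, 0, 0, 0, 0, 0, 0, 0, 0]
}}

```text
time: 13.82
tcp_pos: [488.4, 193.7, 148.7]
tool_rot: [0.0, 0.908, 0.419, 0.0]
wrist_force: [-0.1, -0.2, -0.1]
grip_width: 42.3
gripper_force: 0.0
```

Call:
{"method": "apply_moves", "body": {
  "increments": [0, 0, 0, 0, 0, 2.5, 0, 0, 0, 0, 0, 0, 2.2, 0, 0, 0, 0, 0, 0, 1.2, 0, 0, 0, 0, 0, 0, 0.7, 0, 0, 0, 0, 0, 0, 0, 0, 0, 0, 0, 0, 0, 0, -0.3, 0, 0, 0, 0, 0, 0, -0.6, 0, 0, 0, 0, 0, 0, -0.7, 0, 0, 0, 0, 0, 0, -0.7, 0, 0, 0, 0, 0, 0, -0.7],
  "force": 25
}}

```text
time: 15.08
tcp_pos: [489.4, 193.4, 83.5]
tool_rot: [0.001, 0.908, 0.419, 0.001]
wrist_force: [2.1, -2.7, 3.8]
grip_width: 17.3
gripper_force: 25.2
```

Call:
{"method": "apply_moves", "body": {
  "increments": [0, 0, -0.05, 0, 0.8, 0, -0.7, 0, 0, -0.05, 0, 0.8, 0, -0.7, 0, 0, -0.05, 0, 0.8, 0, -0.7, 0, 0, -0.05, 0, 0.8, 0, -0.7, 0, 0, 0, 0, 0, 0, -0.7]
}}

```text
time: 15.7
tcp_pos: [514.0, 176.1, 83.4]
tool_rot: [-0.002, 0.862, 0.507, 0.001]
wrist_force: [-1.5, 2.2, 6.2]
grip_width: 17.1
gripper_force: 25.4
```

```bash
cat >> h.py <<'E'
def arm():
    s,R=tool(); d=s["tcp_pos"][:2]-[592,315.1]
    print(s["time"],"r",np.hypot(*d).round(1),"theta",(np.arctan2(d[1],d[0])+np.deg2rad(130.4)).round(3),"tool yaw",np.arctan2(R[1,0],R[0,0]).round(3)-.864,s["wrist_force"].round(1),s["tcp_pos"].round(1),s["grip_width"])
E
python3 -c "
from h import *
arm()"
```

```text
15.7 r 159.4 theta 0.194 tool yaw 0.20000000000000007 [-1.5  2.2  6.2] [514.  176.1  83.4] 17.091564681911542
```

Call:
{"method": "apply_moves", "body": {
  "increments": [0, 0, -0.05, 0, 0.8, 0, -0.7, 0, 0, -0.05, 0, 0.8, 0, -0.7, 0, 0, -0.05, 0, 0.8, 0, -0.7, 0, 0, -0.05, 0, 0.8, 0, -0.7, 0, 0, -0.05, 0, 0.8, 0, -0.7, 0, 0, -0.05, 0, 0.8, 0, -0.7, 0, 0, -0.04, 0, 0.65, 0, -0.7, 0, 0, 0, 0, 0, 0, -0.7, 0, 0, 0, 0, 0, 0, -0.7, 0, 0, 0, 0, 0, 0, -0.7]
}}

```text
time: 16.95
tcp_pos: [563.5, 158.0, 83.4]
tool_rot: [-0.002, 0.763, 0.646, 0.0]
wrist_force: [-3.7, 3.3, 7.2]
grip_width: 17.0
gripper_force: 25.6
```

Run:
```python
from h import *
arm()
p,W=cloud("top"); cv2.imwrite("pics/t5.png",cv2.resize(p[140:225,195:300],None,fx=5,fy=5,interpolation=cv2.INTER_CUBIC))
p,W=cloud("wrist"); cv2.imwrite("pics/w5.png",p)
for n in ["steel_watch_center","pad","pivot"]:
    print(n,[(np.round(r["xyz"],1).tolist(),round(r["score"],2)) for r in mark_of(n,"wrist")][:2])
```

```text
16.95 r 159.7 theta 0.526 tool yaw 0.541 [-3.7  3.3  7.2] [563.5 158.   83.4] 17.013654877006815
steel_watch_center [([625.8, 214.9, 44.3], 0.68)]
pad []
pivot []
```

View pics/w5.png

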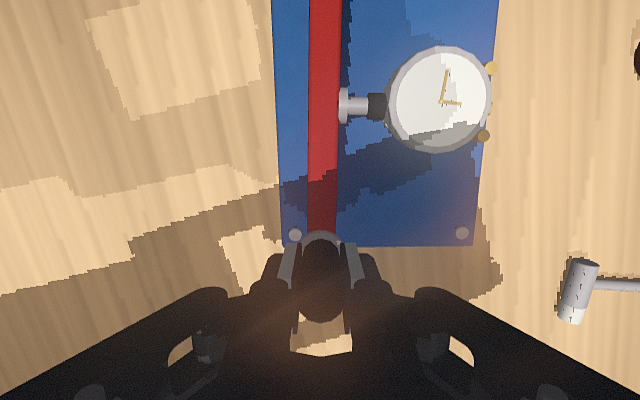

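The pad presses the watch at (385,105), against the pins at (490,68) and (483,135). The arm lies at 0.53 rad, held by the knob at (322,270). I'll nudge it to 0.54 and check the watch.

Call:
{"method": "apply_moves", "body": {
  "increments": [0, 0, 0, 0, 0.2, 0, -0.7, 0, 0, 0, 0, 0, 0, -0.7, 0, 0, 0, 0, 0, 0, -0.7, 0, 0, 0, 0, 0, 0, -0.7]
}}

```text
time: 17.7
tcp_pos: [565.1, 157.7, 83.4]
tool_rot: [-0.003, 0.763, 0.646, 0.0]
wrist_force: [-4.7, 3.5, 6.9]
grip_width: 17.1
gripper_force: 25.7
```

Run:
```python
from h import *
arm()
p,W=cloud("wrist"); z=W[...,2]
n,l,_,_=cv2.connectedComponentsWithStats(((z>51.5)&(z<60)).astype(np.uint8)); q=W[l==l[110,430]]; hh=np.linalg.lstsq(np.c_[q[:,:2],np.ones(len(q))],q[:,2],rcond=None)[0]
print(len(q),np.median(q,0).round(1),cv2.minEnclosingCircle(q[:,:2].astype(np.float32)),"tilt",hh[:2].round(3)); arm(); print(monitor.get_state()["joint_vel"].round(4))
```

```text
17.7 r 159.7 theta 0.536 tool yaw 0.541 [-4.7  3.5  6.9] [565.1 157.7  83.4] 17.07498487059518
9372 [625.2 220.9  55.1] ((623.546875, 218.7642822265625), 30.759000778198242) tilt [0.011 0.   ]
17.75 r 159.6 theta 0.536 tool yaw 0.541 [-4.9  3.   7.8] [565.1 157.7  83.4] 16.853087753776652
[ 0.0006 -0.0004  0.0018  0.001   0.0012 -0.0002]
```

View pics/t5.png

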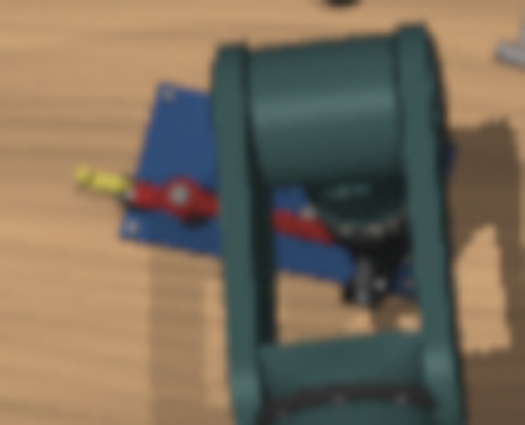

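The top crop shows the red arm, with its hinge at (180,195), lying along the fixture's y axis, and the yellow pawl at (100,182) behind the tooth. The watch is flat (tilt 0.01), about 3 mm from the post axis, and the arm is held still at 0.536 rad. Handing in.

```bash
python3 -c "
from rig import job
print(job.finish_job())"
```

```text
the job is handed in; nothing more can be done
None
```

The job is handed in: the steel watch lies flat on the post about 3 mm off its axis, with the pad pressing it against the pins, and the robot is holding the arm at about 0.536 rad, past the click; I judged the pawl dropped from that angle and the top view, not from a reading.

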